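# Reset the tripped breaker on the workshop's power console

### The job

One of the three breakers on the bench power console has tripped: its handle stands midway, between on and off. Reset it as an electrician would: push the handle fully off, past its off rest, until you feel the latch give and the handle come up against its end stop, then throw it on so that it stays on, and take the hand away. Feel your way and never put more than 22 N on the breaker; leave the other two breakers and the things on the bench as they are.

Things in the scene. Friction and masses are not known exactly. Their poses are not given: they have to be found in the camera images.
- console: Grey sheet-steel desk console fixed to the bench, 262 (x) x 384 (y) mm, 92 mm tall at its near edge, 138 mm at its far edge. Origin: centre of its underside; z up, +x to its far, taller side. Its top panel slopes down to -x by 0.175 rad: panel normal (-0.174, 0, 0.985) in this frame. Three identical black breakers stand in a row along y, 105 mm apart, in any order.
- breaker_tripped: Tripped breaker, fixed: black case 140 mm (up the slope) x 90 mm (y), front face 15 mm above the panel, with a frame 6 mm high, 84 x 56 mm, round the handle's slot. Origin: on the handle's hinge axis, 35 mm below the front face (41 mm below the top of the frame) along the panel normal. Axes level, parallel to the console's (x to the far side, z up); y is the hinge axis.
- handle_tripped (a joint): Angle (rad) of its white handle, a bar 24 mm wide (y), 11 mm thick. 0 = along the panel normal, + = leaning to the far side (ON), - = to the near side (OFF); it leans (value - 0.175) from vertical. Tripped: about +0.05, held by the trip latch, which blocks any push towards ON. An over-centre spring carries it past 0 to rest at -0.20 (OFF) or, once reset, at +0.28 (ON).
- handle_tripped_tip (a point): Middle of the handle's top end, 72 mm from the hinge axis; z along the handle, outwards; y along the hinge axis. Swinging the handle over between off and on takes about 5 N, 50 mm from the axis. Resting at OFF does not reset it; let go after the reset it goes back to the OFF rest, and pushed to ON from there it snaps over past 0 and stays.
- handle_tripped_grip (a point): Point in the handle 50 mm from the hinge axis. Pushing here past the OFF rest, somewhere from -0.23 to -0.50 rad (unseen, differs by breaker) the reset spring is met: the force climbs to about 15 N, then the latch gives and the force drops, and 2 mm on the stiff end stop (about 12 N per mm) takes it up again. At 18 N on the stop it is surely reset; over 22 N it breaks.
- breaker_live: Identical breaker that is on; origin and axes as for breaker_tripped.
- handle_live (a joint): Its handle, same meaning; at +0.28 (ON), to be left there.
- breaker_spare: Identical breaker that is off; origin and axes as for breaker_tripped.
- handle_spare (a joint): Its handle, same meaning; at -0.20 (OFF), to be left there.
- glue: White glue bottle standing on the bench, 52 mm across, 160 mm tall; origin at the centre of its foot.
- wheel: White skateboard wheel lying flat, 53 mm across, 32 mm tall; origin at the centre of its underside.
- driver: Screwdriver with wooden handle lying on the bench; origin under its middle.
- screws: Carton of screws, 60 x 90 x 50 mm; origin at the centre of its underside.

How it is judged:
By the outcome, as a careful person would: the job done as asked, in the order asked, and still so for the second after the job is handed in, with the robot touching nothing.
It also fails if it takes over 48 s, if anything falls off the work surface, if the arm or the gripper's body presses on something with over 40 N, if the wrist force passes 120 N, or if a joint passes its speed limit or range.

### The arm

A 7-joint arm with a two-finger parallel gripper is mounted at the origin on the work surface. World frame = base frame: x ahead of the robot, y to its left, z up, the work surface at z = 0. Lengths are in m, angles in rad, forces in N, time in s.
With the tool pointing down it reaches from about 0.35 to 0.9 m from the base axis. Payload 7.2 kg.
Tool frame: the origin (TCP) lies on the centre line of the jaws, within the pads' length; the fingertips stand 14 mm ahead of it and the grasp point (between the pads) lies 5 mm behind it (manip.tip_reach is the distance from the TCP to the fingertips, in m); z points along the fingers, y is the direction in which the jaws open and shut (so a half turn about z gives the same grasp; the last joint's range is limited). The gripper opens to 88 mm and grips with 3 to 60 N. Pads are 20 mm wide; open, the fingers measure 115 mm over their backs; the gripper's body (75 mm by 178 mm) begins 61 mm behind the grasp point.
Start: joints at [1.109, 0.411, -0.013, 1.596, 0.006, 1.134, -0.082], TCP at [0.24, -0.577, 0.237] pointing down, gripper open.
Joint ranges: [-2.95, 2.95], [-0.29, 1.99], [-1.47, 1.44], [0.14, 2.54], [-1.03, 4.17], [0.13, 1.85], [-2.86, 2.86]. Speed limits (rad/s): [2.39, 2.39, 3.01, 3.01, 3.14, 3.14, 3.14].

### API

Orientations are given as [roll, pitch, yaw] about the fixed x, y, z axes, in that order (R = Rz(yaw) Ry(pitch) Rx(roll)).
In Python, from station import manip gives the robot as it stands.
- The arm moves only by the tool drive_tool, never from a script. Its arguments are lists of equal length, an entry for each row: "fingers": the gripper command: -1 is shut, 1 is fully open, values between are in proportion; "linear": the shift along the tool's x, y, z in mm, a list of three; "twist": the turn, a rotation vector about the tool's x, y, z in rad, a list of three. In form: {"fingers": [fingers, ...], "linear": [[x, y, z], ...], "twist": [[rx, ry, rz], ...]}. A call has 1 to 20 rows; each row is the pose to reach, as a shift and turn from the pose commanded when the call began, along the tool's axes at that moment; what a row does not reach only later rows make up. A row lasts 1/8 s, in which the tool goes at most 62.5 mm and 10.7 degrees, less where a joint would pass 70% of its speed; a pose out of reach is approached as far as the arm can. A call with a gripper value outside its range is refused whole. The fingers move at their own pace and stop on an object; "grip_force" is the grip in N (left out, the last holds). Time passes only in rows, so rows that repeat a pose let the fingers close. It gives the time, the measured TCP pose, the force and the opening at its end, in the units of the state.
- manip.read_state(): the state, without advancing time (a new reading comes with each control period).
- manip.snapshot(name): name is "scene" or "top" or "wrist"; returns the picture (384x512x3 uint8, red, green, blue); there is no depth.
- manip.camera_model(name): a dict with "fx", "fy", "cx", "cy" (pixels), "k1" (the pictures are not rectified: a ray, as slopes to the right and down, at radius r is drawn at 1 + k1 r^2 times it, then the intrinsics apply), "xyz" and "rotation" of the camera in the world. Camera axes: x right, y up, looking along -z (the intrinsics and any distortion apply to the point x, -y, -z); pixel columns grow to the right and rows downward; lengths in m; the calibration is good to about 2 mm. A picture is of the moment at which its call begins: read the wrist's pose just before it. camera_model takes no time and is no camera call; for the wrist camera it gives the pose at the moment of the call.
- manip.sign_off(): hands the job in, once; it reports no verdict.
Trained networks look in the newest picture that a camera, given by its name, has taken for a name from the list of things; names that differ only in an ending like _2 or _b are one class to them, and where a whole thing is asked for, a point or a joint stands for the part that bears it (a point fixed in the world has none). Each returns a list of dicts, best first, with "confidence" (0 to 1); they miss things now and then, are a little off and sometimes report something else, mostly with a low value. They report only what shows in the picture. A call takes as long as a camera call.
- manip.boxes_of(name, camera): "box" ([left, top, right, bottom] in pixels, round what is visible of it).
The state is a dict: "time_s": time; "joints": joint angles; "joint_vel": joint speeds; "tau": joint torques, N m; "tcp_pos": TCP position; "tcp_rot": TCP orientation; "force": force on the tool from outside, world axes, zero at the start; "moment": the same for the moment, N m; "finger_gap": finger opening in m.
Only numpy, scipy, OpenCV 4.12 (cv2) and the standard library are available. Lean on these libraries where they do the work, as an engineer would, in place of code of your own. Each camera call takes 0.05 s, during which the arm holds its last target.

## Working session

There is one attempt and no reset: what is moved stays moved. The work goes in short steps, Python scripts to look and compute and a tool call to move; the robot and the scene stay as the last step left them, time stands still between calls to the robot, and variables do not carry over. Pictures are saved under pics/ and viewed, and the job is handed in when it is done.

Besides the shell and the picture viewer there is one more tool, called after "Emit:" as name(argument=value, ...), one argument or row to a line, values as JSON. drive_tool: Moves the arm, as the interface text tells. Its arguments: {"type":"object","properties":{"fingers":{"type":"array","items":{"type":"number"}},"linear":{"type":"array","items":{"type":"array","items":{"type":"number"}}},"twist":{"type":"array","items":{"type":"array","items":{"type":"number"}}},"grip_force":{"type":"number"}},"required":["fingers","linear","twist"]}

```bash
mkdir -p pics; ls
python3 - <<'E'
from station import manip
import cv2,numpy as np
for n in ["scene","top","wrist"]:
    im=manip.snapshot(n); cv2.imwrite(f"pics/a_{n}.png",im[:,:,::-1])
    print(n,manip.camera_model(n))
    for o in ["console","breaker_tripped","handle_tripped","handle_live","handle_spare"]:
        print(o,[(np.round(b["box"],1).tolist(),round(b["confidence"],2)) for b in manip.boxes_of(o,n)][:3])
print(manip.read_state())
E
```

```text
pics
scene {'fx': 418.9231005532036, 'fy': 418.9231005532036, 'cx': 257.05823591181456, 'cy': 185.70062500329442, 'k1': -0.0862458433368457, 'xyz': array([ 0.87328924, -0.40544587,  1.00416594]), 'rotation': array([0.56091941, 0.01132425, 0.53049264])}
console [([142.2, 132.3, 380.0, 301.4], 0.83)]
breaker_tripped [([173.3, 199.3, 239.7, 256.4], 0.8)]
handle_tripped []
handle_live [([233.4, 182.2, 241.2, 197.8], 0.49)]
handle_spare [([247.2, 150.7, 258.9, 168.9], 0.47)]
top {'fx': 374.69736076838285, 'fy': 374.69736076838285, 'cx': 257.63988451987217, 'cy': 193.74114238690618, 'k1': -0.05154661051057613, 'xyz': array([0.39033734, 0.07673452, 1.32942984]), 'rotation': array([ 0.15092041, -0.01197487, -1.54781442])}
console [([193.9, 121.5, 339.7, 247.7], 0.83)]
breaker_tripped [([177.5, 220.2, 194.5, 243.3], 0.73), ([286.8, 189.2, 324.0, 232.8], 0.65)]
handle_tripped []
handle_live [([270.9, 194.6, 279.3, 199.5], 0.4)]
handle_spare [([242.4, 199.4, 243.9, 203.6], 0.61)]
wrist {'fx': 341.4931040615941, 'fy': 341.4931040615941, 'cx': 258.352349149746, 'cy': 194.11372368645482, 'k1': -0.
[... 227 characters left out ...]
time_s': 0.9, 'joints': array([ 1.10879433,  0.4110907 , -0.01271347,  1.59619563,  0.0055879 ,
        1.13432677, -0.08218127]), 'joint_vel': array([ 6.08690112e-05, -8.20640437e-04,  5.73402686e-04, -1.40885948e-03,
        2.25817657e-04, -6.89653653e-04,  5.41548626e-04]), 'tau': array([ 7.11260527e-04, -5.87717164e+01,  6.41025547e-01, -2.91382849e+01,
       -5.37011912e-02,  1.01741549e-02, -2.51467429e-05]), 'tcp_pos': array([ 0.23981216, -0.5771566 ,  0.236661  ]), 'tcp_rot': array([ 3.14157886e+00, -1.74312204e-05,  3.93837274e-01]), 'force': array([ 0.23280989, -0.46920809,  0.58508545]), 'moment': array([-0.02211554, -0.03264031, -0.03923216]), 'finger_gap': 0.08783648883336916}
```

Run:
```python
import cv2
a=cv2.imread("pics/a_scene.png");b=cv2.imread("pics/a_top.png")
cv2.imwrite("pics/b_scene.png",cv2.resize(a[110:320,130:400],(800,622),interpolation=3)[:600])
cv2.imwrite("pics/b_top.png",cv2.resize(b[100:260,160:360],(750,600),interpolation=3))
```

```text
(no output)
```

View pics/a_scene.png

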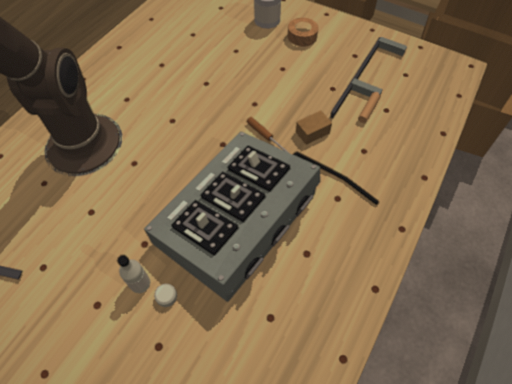

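View pics/b_scene.png

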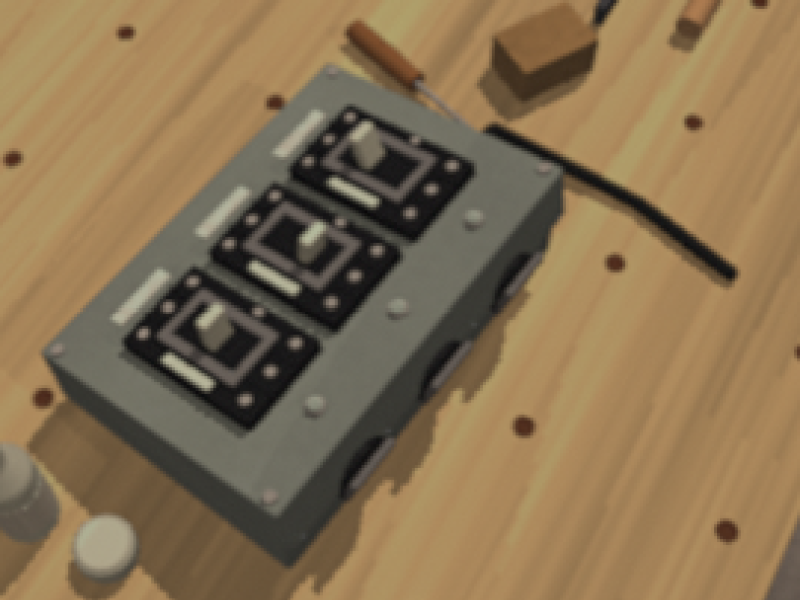

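View pics/b_top.png

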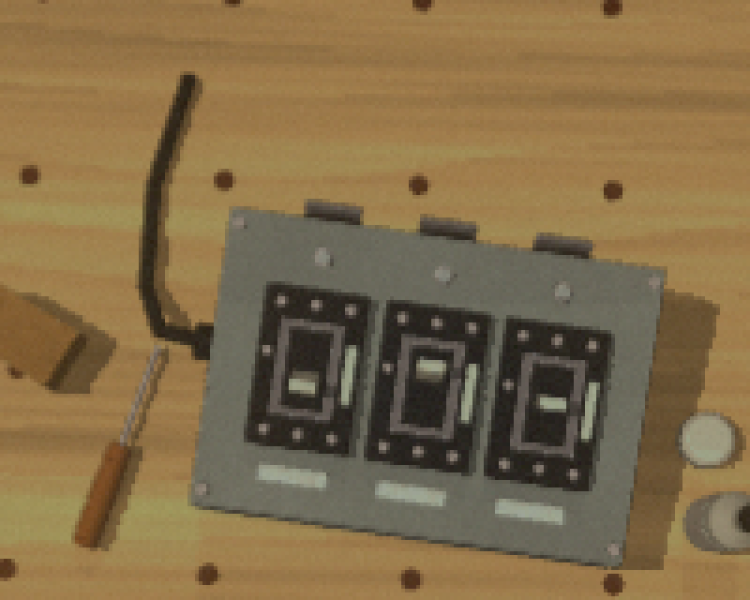

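View pics/a_top.png

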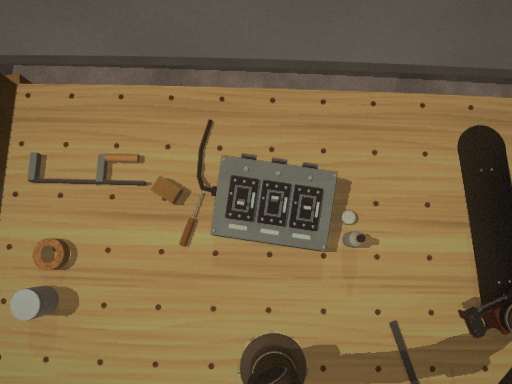

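```bash
cat > h.py <<'E'
import numpy as np
from scipy.spatial.transform import Rotation as R
def project(cam,P):
    # rotation as [r,p,y] fixed axes
    Rm=R.from_euler('xyz',cam['rotation']).as_matrix()
    p=(np.atleast_2d(P)-cam['xyz'])@Rm
    x=p[:,0]/-p[:,2]; y=-p[:,1]/-p[:,2]; r2=x*x+y*y; f=1+cam['k1']*r2
    return np.c_[cam['cx']+cam['fx']*x*f, cam['cy']+cam['fy']*y*f]
S=0.175; N=np.array([-np.sin(S),0,np.cos(S)]); U=np.array([np.cos(S),0,np.sin(S)]); Y=np.array([0,1.,0])
E
cat > fit.py <<'E'
from station import manip
from h import *
from scipy.optimize import least_squares
ct,cs=manip.camera_model('top'),manip.camera_model('scene')
T=lambda a:np.array(a)/3.75+[160,100]
Sc=lambda a:np.array(a)/2.963+[130,110]
hc=np.array([[.131,.192,.138],[.131,-.192,.138],[-.131,-.192,.092],[-.131,.192,.092]])
conT=T([(233,208),(664,270),(621,567),(191,506)])
conS=Sc([(563,170),(280,515),(47,352),(328,66)])
brT=T([(506,317),(614,333),(592,491),(484,474)])  # far-left, far-right, near-right, near-left
brS=Sc([(322,350),(247,432),(123,343),(197,268)])
lab=None
def w(q,p):
    return R.from_euler('z',q[2]).apply(p)+[q[0],q[1],0]
def model(q):
    con=w(q,hc)
    o=np.array([q[3],q[4],.115+q[3]*np.tan(S)])  # on panel
    o=o+N*.015
    br=w(q,np.array([o+U*a*.07+Y*b*.045 for a,b in[(1,1),(1,-1),(-1,-1),(-1,1)]]))
    return con,br
def res(q):
    con,br=model(q)
    # small per-camera pixel shift with prior ~1.5px
    t=q[5:7];s=q[7:9]
    return np.r_[(project(ct,con)+t-conT).ravel(),(project(ct,br)+t-brT).ravel(),(project(cs,con)+s-conS).ravel(),(project(cs,br)+s-brS).ravel(),q[5:]/.5]
s=least_squares(res,[.55,-.05,-.1,0,-.105,0,0,0,0],loss='soft_l1')
q=s.x;print(np.round(q,4));print(np.round(s.fun,1))
o=np.array([q[3],q[4],.115+q[3]*np.tan(S)])+N*(.015-.035)
print("hinge",w(q,o)); 
for th in(.05,-.2,.28): print(th,"tip",w(q,o+.072*np.array([np.sin(th-S),0,np.cos(th-S)])))
E
python3 fit.py
```

```text
[ 0.5477  0.0134 -0.1192  0.003  -0.1077 -0.0739  0.8203  0.2731  0.5868]
[-0.9 -0.7  0.5 -0.6  0.1  0.5 -1.   0.1  1.2 -0.6  0.1 -1.  -0.4 -0.2
  0.9  0.4  1.5 -0.2 -0.4  1.8 -2.8 -0.   0.  -1.6  0.4 -2.2  0.4 -0.8
 -0.9  0.6 -0.8 -0.3 -0.1  1.6  0.5  1.2]
hinge [ 0.54128706 -0.09421678  0.09583426]
0.05 tip [ 0.5323742  -0.09314913  0.16727249]
-0.2 tip [ 0.51510263 -0.09108023  0.1628308 ]
0.28 tip [ 0.54877961 -0.09511428  0.16743772]
```

```bash
cat >> h.py <<'E'
yaw=-0.1192; Rw=R.from_euler('z',yaw)
H=np.array([0.5413,-0.0942,0.0958])
Nw,Uw,Yw=Rw.apply(N),Rw.apply(U),Rw.apply(Y)
def goal(u,n,y=0): return H+Uw*u+Nw*n+Yw*y, R.from_matrix(np.c_[Yw,Uw,-Nw])
def delta(st,g):
    Rt=R.from_euler('xyz',st['tcp_rot'])
    return np.round(1000*Rt.inv().apply(g[0]-st['tcp_pos']),1), np.round((Rt.inv()*g[1]).as_rotvec(),3)
def local(st):
    d=1000*(st['tcp_pos']-H); f=st['force']
    return dict(t=round(st['time_s'],2),u=round(d@Uw,2),n=round(d@Nw,2),y=round(d@Yw,2),fU=round(f@Uw,2),fN=round(f@Nw,2),fY=round(f@Yw,2),gap=round(st['finger_gap'],4))
E
python3 - <<'E'
from station import manip
from h import *
st=manip.read_state();g=goal(0.003,.150);print(g[0],delta(st,g))
E
```

```text
[ 0.51830231 -0.09144562  0.24403131] (array([ 443.6, -341.7,   -7.4]), array([-0.158,  0.093, -1.055]))
```

Emit:
drive_tool(
  fingers=[-0.1,-0.1,-0.1,-0.1,-0.1,-0.1,-0.1,-0.1,-0.1,-0.1,-0.1,-0.1,-0.1,-0.1],
  linear=[
    [40,-30,-20],
    [88,-68,-20],
    [133,-102,-20],
    [177,-137,-20],
    [222,-171,-20],
    [266,-205,-20],
    [311,-239,-20],
    [355,-273,-20],
    [400,-307,-15],
    [443.6,-341.7,-7.4],
    [443.6,-341.7,-7.4],
    [443.6,-341.7,-7.4],
    [443.6,-341.7,-7.4],
    [443.6,-341.7,-7.4],
  ],
  twist=[
    [0,0,-0.1],
    [0,0,-0.2],
    [-0.02,0.01,-0.32],
    [-0.04,0.02,-0.44],
    [-0.06,0.03,-0.56],
    [-0.08,0.05,-0.68],
    [-0.1,0.06,-0.8],
    [-0.12,0.07,-0.9],
    [-0.14,0.08,-1.0],
    [-0.158,0.093,-1.055],
    [-0.158,0.093,-1.055],
    [-0.158,0.093,-1.055],
    [-0.158,0.093,-1.055],
    [-0.158,0.093,-1.055],
  ],
)

```text
time_s: 2.65
tcp_pos: [0.5181, -0.0927, 0.2442]
tcp_rot: [2.966, -0.0, 1.449]
force: [-0.2, -0.1, -1.5]
finger_gap: 0.0394
```

```bash
cat > w.py <<'E'
import sys
from station import manip
from h import *
import cv2
st=manip.read_state();cam=manip.camera_model('wrist');im=manip.snapshot('wrist')
print(local(st),st['joints'].round(2),delta(st,goal(.003,.150)))
im=im[:,:,::-1].copy();cv2.imwrite(f'pics/{sys.argv[1]}_raw.png',im)
big=cv2.resize(im,(800,600),interpolation=3)
def dot(p,c):
    q=(project(cam,p)[0]+.5)*800/512-.5
    cv2.circle(big,tuple(int(round(v)) for v in q),3,c,1)
for a in(-1,1):
    for b in(-1,1):
        dot(H+Uw*a*.042+Yw*b*.028+Nw*.041,(0,0,255)); dot(H+Uw*a*.07+Yw*b*.045+Nw*.035,(0,255,0))
for th in[float(x) for x in sys.argv[2:]]:
    d=Uw*np.sin(th)+Nw*np.cos(th);e=Uw*np.cos(th)-Nw*np.sin(th)
    for a in(-1,1):
        for b in(-1,1): dot(H+d*.072+e*a*.0055+Yw*b*.012,(255,255,0))
cv2.imwrite(f'pics/{sys.argv[1]}.png',big)
E
python3 w.py w1 0.05
```

```text
{'t': 2.65, 'u': np.float64(2.94), 'n': np.float64(150.19), 'y': np.float64(-1.25), 'fU': np.float64(-0.48), 'fN': np.float64(-1.46), 'fY': np.float64(-0.1), 'gap': 0.0394} [ 0.53  0.18 -0.5   1.94  0.13  0.88 -0.15] (array([1.2, 0.1, 0.2]), array([ 0.   ,  0.   , -0.002]))
```

View pics/w1.png

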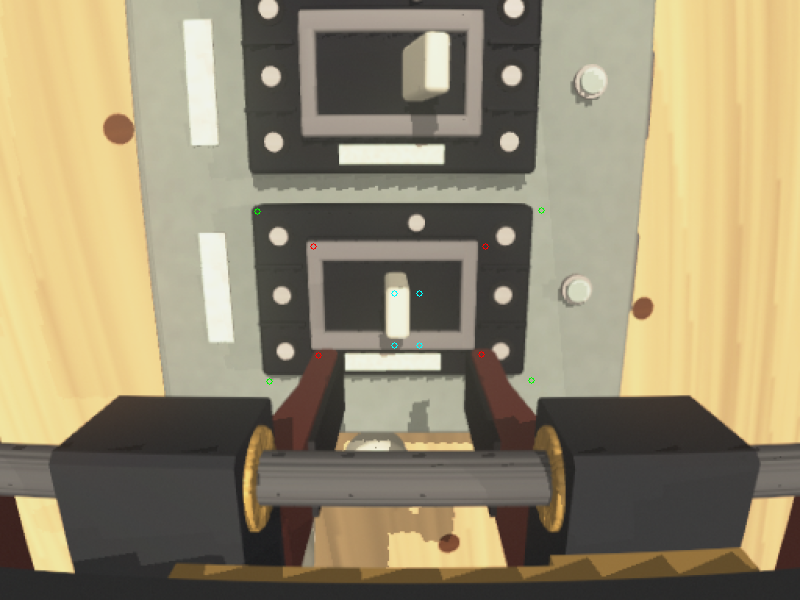

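Run:
```python
from station import manip
from h import *
from scipy.optimize import least_squares
cam=manip.camera_model('wrist')
px=lambda a:(np.array(a)+.5)*512/800-.5
obs=px([(307,241),(478,241),(474,349),(312,349),(249,205),(536,205),(530,376),(261,376),(386,286),(410,286),(410,338),(386,338)])
def mod(q,fixh=None):
    Rq=R.from_euler('z',q[3]);h=q[:3];n,u,y=Rq.apply(N),Rq.apply(U),Rq.apply(Y)
    P=[h+u*a*.042+y*b*.028+n*.041 for a,b in[(-1,1),(1,1),(1,-1),(-1,-1)]]+[h+u*a*.07+y*b*.045+n*.035 for a,b in[(-1,1),(1,1),(1,-1),(-1,-1)]]
    th=q[4];d=u*np.sin(th)+n*np.cos(th);e=u*np.cos(th)-n*np.sin(th)
    P+=[h+d*.072+e*a*.0055+y*b*.012 for a,b in[(-1,1),(1,1),(1,-1),(-1,-1)]]
    return np.array(P)
f=lambda q:np.r_[(project(cam,mod(q))-obs).ravel(),(q[:3]-H)/.004,(q[3]-yaw)/.02,(q[4]-.05)/.03]
s=least_squares(f,np.r_[H,yaw,.05]);print(s.x.round(4));print(s.fun.round(1)); J=np.linalg.inv(s.jac.T@s.jac);print(np.sqrt(np.diag(J)).round(4))
d=s.x[:3]-H;print('dU,N,Y mm',1000*d@np.c_[Uw,Nw,Yw])
```

```text
[ 0.5387 -0.0906  0.096  -0.12    0.0391]
[-0.6 -0.4  0.9 -0.7  1.2  0.3 -0.5  0.4  0.7 -0.3 -0.1 -0.8 -2.7 -0.2
  0.9  0.  -0.5  0.3  0.4  0.1  0.3  0.5 -0.1  0.7 -0.7  0.9  0.  -0.
 -0.4]
[0.0003 0.0003 0.001  0.0041 0.006 ]
dU,N,Y mm [-2.97278595  0.71394591  3.29135679]
```

```bash
sed -i 's/^H=.*/H=np.array([0.5387,-0.0906,0.0960])/' h.py
python3 - <<'E'
from station import manip
from h import *
st=manip.read_state();print(local(st));print(delta(st,goal(.003,.063)))
E
```

```text
{'t': 2.7, 'u': np.float64(5.9), 'n': np.float64(149.46), 'y': np.float64(-4.29), 'fU': np.float64(0.51), 'fN': np.float64(-0.09), 'fY': np.float64(0.53), 'gap': 0.0395}
(array([ 4.3, -2.9, 86.5]), array([ 0.   ,  0.   , -0.002]))
```

Emit:
drive_tool(
  fingers=[-0.1,-0.1,-0.1,-0.1,-0.1,-0.1,-0.1],
  linear=[
    [4.3,-2.9,20],
    [4.3,-2.9,40],
    [4.3,-2.9,60],
    [4.3,-2.9,75],
    [4.3,-2.9,86.5],
    [4.3,-2.9,86.5],
    [4.3,-2.9,86.5],
  ],
  twist=[
    [0,0,0],
    [0,0,0],
    [0,0,0],
    [0,0,0],
    [0,0,0],
    [0,0,0],
    [0,0,0],
  ],
)

```text
time_s: 3.58
tcp_pos: [0.5312, -0.0885, 0.1588]
tcp_rot: [2.966, -0.0, 1.452]
force: [0.6, 0.6, 0.0]
finger_gap: 0.0393
```

```bash
python3 w.py w2 0.05
```

```text
{'t': 3.58, 'u': np.float64(3.4), 'n': np.float64(63.2), 'y': np.float64(1.15), 'fU': np.float64(0.55), 'fN': np.float64(-0.06), 'fY': np.float64(0.7), 'gap': 0.0393} [ 0.47  0.3  -0.47  2.01  0.24  0.7  -0.26] (array([ -1.1,  -0.4, -86.8]), array([ 0.001, -0.   , -0.   ]))
```

View pics/w2.png

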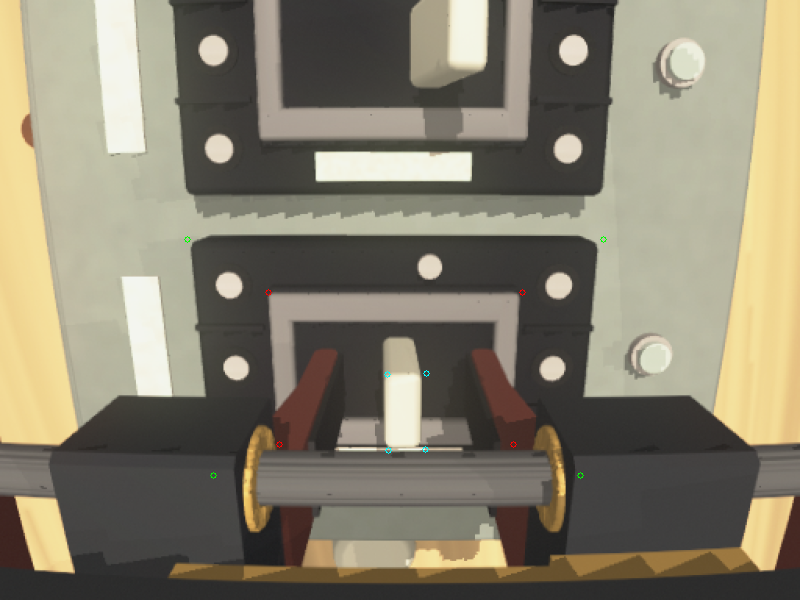

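Emit:
drive_tool(
  fingers=[-0.1,-0.1,-0.1,-0.1,-0.1,-0.1,-0.1,-0.1,-0.1,-0.1],
  linear=[
    [-1,-4,0],
    [-1,-8,0],
    [-1,-11,0],
    [-1,-13,0],
    [-1,-15,0],
    [-1,-17,0],
    [-1,-19,0],
    [-1,-21,0],
    [-1,-23,0],
    [-1,-24,0],
  ],
  twist=[
    [0,0,0],
    [0,0,0],
    [0,0,0],
    [0,0,0],
    [0,0,0],
    [0,0,0],
    [0,0,0],
    [0,0,0],
    [0,0,0],
    [0,0,0],
  ],
)

```text
time_s: 4.88
tcp_pos: [0.5069, -0.0867, 0.1539]
tcp_rot: [2.967, -0.0, 1.452]
force: [-0.6, -0.7, 0.5]
finger_gap: 0.0398
```

```bash
python3 w.py w3 0 -0.2
```

```text
{'t': 4.88, 'u': np.float64(-21.43), 'n': np.float64(62.63), 'y': np.float64(0.1), 'fU': np.float64(-0.44), 'fN': np.float64(0.58), 'fY': np.float64(-0.74), 'gap': 0.0398} [ 0.49  0.27 -0.48  2.07  0.23  0.67 -0.26] (array([ -0.1,  24.4, -87.4]), array([-0.001, -0.   , -0.   ]))
```

View pics/w3.png

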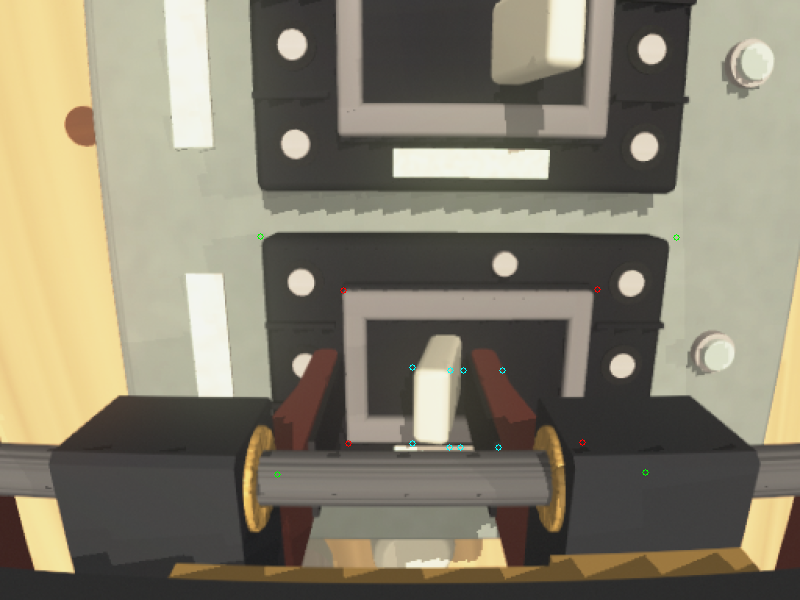

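Emit:
drive_tool(
  fingers=[-0.1,-0.1,-0.1,-0.1,-0.1],
  linear=[
    [0,-1,0],
    [0,-2,0],
    [0,-3,0],
    [0,-4,0],
    [0,-4,0],
  ],
  twist=[
    [0,0,0],
    [0,0,0],
    [0,0,0],
    [0,0,0],
    [0,0,0],
  ],
)

```text
time_s: 5.55
tcp_pos: [0.5041, -0.0863, 0.1538]
tcp_rot: [2.965, -0.001, 1.452]
force: [1.9, -1.4, -1.2]
finger_gap: 0.0396
```

```bash
cat > s.py <<'E'
from station import manip
from h import *
st=manip.read_state();l=local(st);print({k:float(v) for k,v in l.items()},'|F|',np.linalg.norm(st['force']).round(2))
E
python3 s.py
```

```text
{'t': 5.55, 'u': -24.29, 'n': 62.98, 'y': 0.13, 'fU': 1.81, 'fN': -1.58, 'fY': -1.16, 'gap': 0.0396} |F| 2.66
```

Emit:
drive_tool(
  fingers=[-0.1,-0.1],
  linear=[
    [0,-1,0],
    [0,-1,0],
  ],
  twist=[
    [0,0,0],
    [0,0,0],
  ],
)

```text
time_s: 5.8
tcp_pos: [0.5027, -0.0861, 0.1535]
tcp_rot: [2.966, -0.001, 1.452]
force: [2.7, -0.2, -0.2]
finger_gap: 0.0393
```

```bash
python3 s.py
```

```text
{'t': 5.8, 'u': -25.7, 'n': 62.9, 'y': 0.17, 'fU': 2.57, 'fN': -0.69, 'fY': 0.15, 'gap': 0.0393} |F| 2.67
```

Emit:
drive_tool(
  fingers=[-0.1,-0.1],
  linear=[
    [0,-1,0],
    [0,-1,0],
  ],
  twist=[
    [0,0,0],
    [0,0,0],
  ],
)

```text
time_s: 6.05
tcp_pos: [0.5014, -0.086, 0.1531]
tcp_rot: [2.967, -0.001, 1.452]
force: [4.1, -0.2, -0.5]
finger_gap: 0.0396
```

```bash
python3 s.py
```

```text
{'t': 6.05, 'u': -27.02, 'n': 62.79, 'y': 0.13, 'fU': 3.95, 'fN': -1.16, 'fY': 0.33, 'gap': 0.0396} |F| 4.13
```

Emit:
drive_tool(
  fingers=[-0.1,-0.1],
  linear=[
    [0,-1,0],
    [0,-1,0],
  ],
  twist=[
    [0,0,0],
    [0,0,0],
  ],
)

```text
time_s: 6.3
tcp_pos: [0.5003, -0.0859, 0.1529]
tcp_rot: [2.967, -0.0, 1.452]
force: [3.3, -1.0, -1.1]
finger_gap: 0.0394
```

```bash
python3 s.py
```

```text
{'t': 6.3, 'u': -28.15, 'n': 62.77, 'y': 0.13, 'fU': 3.2, 'fN': -1.65, 'fY': -0.59, 'gap': 0.0394} |F| 3.65
```

Emit:
drive_tool(
  fingers=[-0.1,-0.1],
  linear=[
    [0,-1,0],
    [0,-1,0],
  ],
  twist=[
    [0,0,0],
    [0,0,0],
  ],
)

```text
time_s: 6.55
tcp_pos: [0.4995, -0.0858, 0.1528]
tcp_rot: [2.967, -0.001, 1.452]
force: [4.7, -0.7, -0.7]
finger_gap: 0.04
```

```bash
python3 s.py
```

```text
{'t': 6.55, 'u': -28.99, 'n': 62.78, 'y': 0.13, 'fU': 4.58, 'fN': -1.5, 'fY': -0.17, 'gap': 0.04} |F| 4.82
```

Emit:
drive_tool(
  fingers=[-0.1,-0.1],
  linear=[
    [0,-1,0],
    [0,-1,0],
  ],
  twist=[
    [0,0,0],
    [0,0,0],
  ],
)

```text
time_s: 6.8
tcp_pos: [0.4992, -0.0857, 0.1529]
tcp_rot: [2.965, -0.001, 1.452]
force: [6.4, -0.8, -0.2]
finger_gap: 0.0397
```

```bash
python3 s.py
```

```text
{'t': 6.8, 'u': -29.3, 'n': 62.97, 'y': 0.12, 'fU': 6.32, 'fN': -1.35, 'fY': -0.02, 'gap': 0.0397} |F| 6.46
```

Emit:
drive_tool(
  fingers=[-0.1,-0.1],
  linear=[
    [0,-1,0],
    [0,-1,0],
  ],
  twist=[
    [0,0,0],
    [0,0,0],
  ],
)

```text
time_s: 7.05
tcp_pos: [0.4989, -0.0857, 0.1531]
tcp_rot: [2.964, -0.001, 1.452]
force: [7.1, -0.4, -1.8]
finger_gap: 0.0401
```

```bash
python3 s.py
```

```text
{'t': 7.05, 'u': -29.56, 'n': 63.18, 'y': 0.14, 'fU': 6.63, 'fN': -2.99, 'fY': 0.47, 'gap': 0.0401} |F| 7.29
```

```bash
python3 w.py w4 -0.3
```

```text
{'t': 7.05, 'u': np.float64(-29.56), 'n': np.float64(63.18), 'y': np.float64(0.14), 'fU': np.float64(6.63), 'fN': np.float64(-2.99), 'fY': np.float64(0.47), 'gap': 0.0401} [ 0.49  0.26 -0.49  2.09  0.22  0.66 -0.25] (array([ -0.1,  32.8, -86.7]), array([ 0.003, -0.001, -0.   ]))
```

View pics/w4.png

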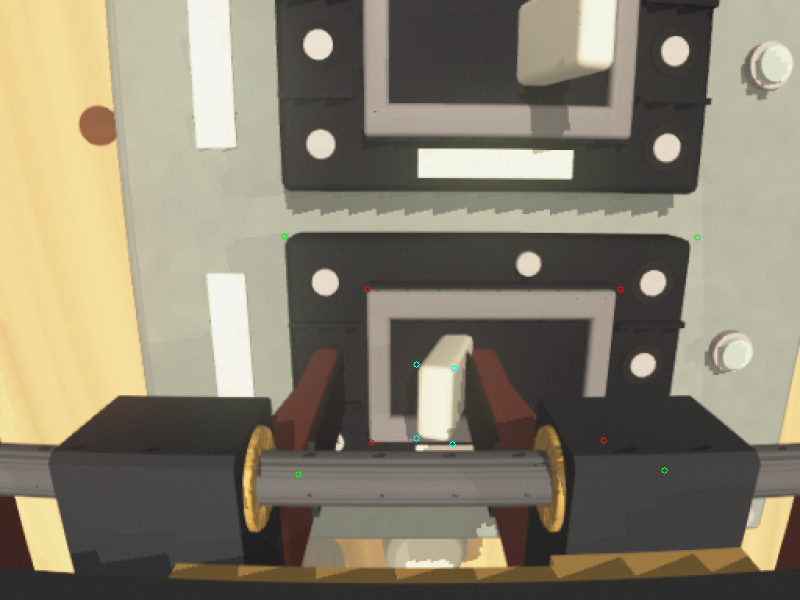

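Emit:
drive_tool(
  fingers=[-0.1,-0.1],
  linear=[
    [0,-1,0],
    [0,-1,0],
  ],
  twist=[
    [0,0,0],
    [0,0,0],
  ],
)

```text
time_s: 7.35
tcp_pos: [0.4986, -0.0856, 0.1532]
tcp_rot: [2.962, -0.001, 1.452]
force: [9.3, -0.8, -1.4]
finger_gap: 0.0401
```

```bash
python3 s.py
```

```text
{'t': 7.35, 'u': -29.8, 'n': 63.37, 'y': 0.15, 'fU': 8.93, 'fN': -2.98, 'fY': 0.26, 'gap': 0.0401} |F| 9.41
```

Emit:
drive_tool(
  fingers=[-0.1,-0.1],
  linear=[
    [0,-1,0],
    [0,-1,0],
  ],
  twist=[
    [0,0,0],
    [0,0,0],
  ],
)

```text
time_s: 7.6
tcp_pos: [0.4984, -0.0856, 0.1533]
tcp_rot: [2.961, -0.001, 1.452]
force: [11.1, -2.0, -2.7]
finger_gap: 0.0397
```

```bash
python3 s.py
```

```text
{'t': 7.6, 'u': -30.03, 'n': 63.53, 'y': 0.17, 'fU': 10.65, 'fN': -4.62, 'fY': -0.67, 'gap': 0.0397} |F| 11.62
```

Emit:
drive_tool(
  fingers=[-0.1,-0.1],
  linear=[
    [0,-1,0],
    [0,-1,0],
  ],
  twist=[
    [0,0,0],
    [0,0,0],
  ],
)

```text
time_s: 7.85
tcp_pos: [0.4981, -0.0855, 0.1535]
tcp_rot: [2.959, -0.001, 1.452]
force: [12.8, -1.8, -2.4]
finger_gap: 0.0395
```

```bash
python3 s.py
```

```text
{'t': 7.85, 'u': -30.29, 'n': 63.73, 'y': 0.21, 'fU': 12.31, 'fN': -4.64, 'fY': -0.24, 'gap': 0.0395} |F| 13.16
```

Emit:
drive_tool(
  fingers=[-0.1,-0.1],
  linear=[
    [0,-1,0],
    [0,-1,0],
  ],
  twist=[
    [0,0,0],
    [0,0,0],
  ],
)

```text
time_s: 8.1
tcp_pos: [0.4978, -0.0855, 0.1536]
tcp_rot: [2.958, -0.001, 1.452]
force: [14.3, -3.0, -3.0]
finger_gap: 0.0398
```

```bash
python3 s.py
```

```text
{'t': 8.1, 'u': -30.56, 'n': 63.94, 'y': 0.22, 'fU': 13.79, 'fN': -5.5, 'fY': -1.27, 'gap': 0.0398} |F| 14.9
```

Emit:
drive_tool(
  fingers=[-0.1,-0.1],
  linear=[
    [0,-0.7,0],
    [0,-0.7,0],
  ],
  twist=[
    [0,0,0],
    [0,0,0],
  ],
)

```text
time_s: 8.35
tcp_pos: [0.4972, -0.0854, 0.1536]
tcp_rot: [2.958, -0.001, 1.452]
force: [13.9, -2.8, -2.6]
finger_gap: 0.0399
```

```bash
python3 s.py
```

```text
{'t': 8.35, 'u': -31.14, 'n': 64.0, 'y': 0.22, 'fU': 13.44, 'fN': -5.05, 'fY': -1.1, 'gap': 0.0399} |F| 14.4
```

Emit:
drive_tool(
  fingers=[-0.1,-0.1],
  linear=[
    [0,-0.5,0],
    [0,-0.5,0],
  ],
  twist=[
    [0,0,0],
    [0,0,0],
  ],
)

```text
time_s: 8.6
tcp_pos: [0.4959, -0.0853, 0.1532]
tcp_rot: [2.959, -0.001, 1.452]
force: [12.7, -2.6, -3.3]
finger_gap: 0.0396
```

```bash
python3 s.py
```

```text
{'t': 8.6, 'u': -32.5, 'n': 63.8, 'y': 0.22, 'fU': 12.14, 'fN': -5.48, 'fY': -1.1, 'gap': 0.0396} |F| 13.37
```

Emit:
drive_tool(
  fingers=[-0.1,-0.1],
  linear=[
    [0,-0.5,0],
    [0,-0.5,0],
  ],
  twist=[
    [0,0,0],
    [0,0,0],
  ],
)

```text
time_s: 8.85
tcp_pos: [0.4958, -0.0853, 0.1532]
tcp_rot: [2.959, -0.001, 1.452]
force: [13.2, -1.9, -3.0]
finger_gap: 0.04
```

```bash
python3 s.py
```

```text
{'t': 8.85, 'u': -32.66, 'n': 63.85, 'y': 0.2, 'fU': 12.63, 'fN': -5.29, 'fY': -0.29, 'gap': 0.04} |F| 13.7
```

Emit:
drive_tool(
  fingers=[-0.1,-0.1,-0.1],
  linear=[
    [0,0,0.7],
    [0,0,1.4],
    [0,0,1.4],
  ],
  twist=[
    [0,0,0],
    [0,0,0],
    [0,0,0],
  ],
)

```text
time_s: 9.22
tcp_pos: [0.496, -0.0853, 0.1527]
tcp_rot: [2.958, -0.0, 1.452]
force: [6.9, -1.2, 10.3]
finger_gap: 0.0401
```

```bash
python3 s.py
```

```text
{'t': 9.22, 'u': -32.5, 'n': 63.37, 'y': 0.23, 'fU': 8.64, 'fN': 8.93, 'fY': -0.34, 'gap': 0.0401} |F| 12.43
```

Emit:
drive_tool(
  fingers=[-0.1,-0.1,-0.1],
  linear=[
    [0,-0.5,-0.4],
    [0,-1,-0.4],
    [0,-1,-0.4],
  ],
  twist=[
    [0,0,0],
    [0,0,0],
    [0,0,0],
  ],
)

```text
time_s: 9.6
tcp_pos: [0.4956, -0.0852, 0.1529]
tcp_rot: [2.957, -0.001, 1.452]
force: [11.6, -2.6, 4.1]
finger_gap: 0.0397
```

```bash
python3 s.py
```

```text
{'t': 9.6, 'u': -32.82, 'n': 63.56, 'y': 0.22, 'fU': 12.41, 'fN': 1.97, 'fY': -1.22, 'gap': 0.0397} |F| 12.62
```

Emit:
drive_tool(
  fingers=[-0.1,-0.1,-0.1,-0.1],
  linear=[
    [0,-0.7,0.1],
    [0,-1.4,0.2],
    [0,-2,0.3],
    [0,-2,0.3],
  ],
  twist=[
    [0,0,0],
    [0,0,0],
    [0,0,0],
    [0,0,0],
  ],
)

```text
time_s: 10.1
tcp_pos: [0.4951, -0.0851, 0.1527]
tcp_rot: [2.954, -0.001, 1.452]
force: [15.1, -3.3, 1.2]
finger_gap: 0.0399
```

```bash
python3 s.py
```

```text
{'t': 10.1, 'u': -33.36, 'n': 63.51, 'y': 0.29, 'fU': 15.36, 'fN': -1.46, 'fY': -1.47, 'gap': 0.0399} |F| 15.5
```

Emit:
drive_tool(
  fingers=[-0.1,-0.1,-0.1,-0.1],
  linear=[
    [0,-0.5,0.3],
    [0,-1,0.6],
    [0,-1.5,0.8],
    [0,-1.5,0.8],
  ],
  twist=[
    [0,0,0],
    [0,0,0],
    [0,0,0],
    [0,0,0],
  ],
)

```text
time_s: 10.6
tcp_pos: [0.4949, -0.0851, 0.1525]
tcp_rot: [2.952, -0.001, 1.452]
force: [17.4, -3.7, 4.2]
finger_gap: 0.0398
```

```bash
python3 s.py
```

```text
{'t': 10.6, 'u': -33.66, 'n': 63.29, 'y': 0.29, 'fU': 18.14, 'fN': 1.09, 'fY': -1.61, 'gap': 0.0398} |F| 18.24
```

Emit:
drive_tool(
  fingers=[-0.1,-0.1],
  linear=[
    [0,-0.6,0.3],
    [0,-0.6,0.3],
  ],
  twist=[
    [0,0,0],
    [0,0,0],
  ],
)

```text
time_s: 10.85
tcp_pos: [0.4948, -0.0851, 0.1524]
tcp_rot: [2.951, -0.001, 1.452]
force: [17.2, -3.9, 5.7]
finger_gap: 0.0399
```

```bash
python3 s.py; python3 -c "
from station import manip
from h import *
st=manip.read_state();print(delta(st,goal(.003,.063)))"
```

```text
{'t': 10.85, 'u': -33.75, 'n': 63.21, 'y': 0.28, 'fU': 18.31, 'fN': 2.54, 'fY': -1.85, 'gap': 0.0399} |F| 18.58
(array([-0.3, 36.7,  0.8]), array([ 0.016, -0.001, -0.   ]))
```

Emit:
drive_tool(
  fingers=[-0.1,-0.1],
  linear=[
    [0,-0.4,0.1],
    [0,-0.4,0.1],
  ],
  twist=[
    [0,0,0],
    [0,0,0],
  ],
)

```text
time_s: 11.1
tcp_pos: [0.4947, -0.085, 0.1523]
tcp_rot: [2.95, -0.001, 1.452]
force: [16.8, -4.0, 5.5]
finger_gap: 0.0397
```

```bash
python3 s.py
```

```text
{'t': 11.1, 'u': -33.84, 'n': 63.2, 'y': 0.3, 'fU': 17.83, 'fN': 2.41, 'fY': -2.0, 'gap': 0.0397} |F| 18.1
```

Emit:
drive_tool(
  fingers=[-0.1,-0.1,-0.1,-0.1,-0.1,-0.1,-0.1,-0.1,-0.1,-0.1,-0.1,-0.1,-0.1,-0.1],
  linear=[
    [0,1.5,-0.4],
    [0,3,-0.8],
    [0,4.5,-1.2],
    [0,6,-1.6],
    [0,8,-2],
    [0,11,-2.5],
    [0,15,-2.5],
    [0,20,-2.5],
    [0,25,-2.5],
    [0,30,-2.5],
    [0,34,-2.5],
    [0,37,-2.5],
    [0,39,-2.5],
    [0,39,-2.5],
  ],
  twist=[
    [0,0,0],
    [0,0,0],
    [0,0,0],
    [0,0,0],
    [0,0,0],
    [0,0,0],
    [0,0,0],
    [0,0,0],
    [0,0,0],
    [0,0,0],
    [0,0,0],
    [0,0,0],
    [0,0,0],
    [0,0,0],
  ],
)

```text
time_s: 12.85
tcp_pos: [0.5248, -0.0888, 0.1573]
tcp_rot: [2.967, -0.001, 1.452]
force: [0.4, 0.3, -0.9]
finger_gap: 0.0394
```

```bash
python3 s.py; python3 w.py w5 -0.2
```

```text
{'t': 12.85, 'u': -3.1, 'n': 62.76, 'y': 0.15, 'fU': 0.25, 'fN': -0.92, 'fY': 0.34, 'gap': 0.0394} |F| 1.02
{'t': 12.85, 'u': np.float64(-3.1), 'n': np.float64(62.76), 'y': np.float64(0.15), 'fU': np.float64(0.25), 'fN': np.float64(-0.92), 'fY': np.float64(0.34), 'gap': 0.0394} [ 0.48  0.29 -0.48  2.03  0.23  0.69 -0.26] (array([ -0.1,   6.1, -87.2]), array([-0.   , -0.001, -0.   ]))
```

View pics/w5.png

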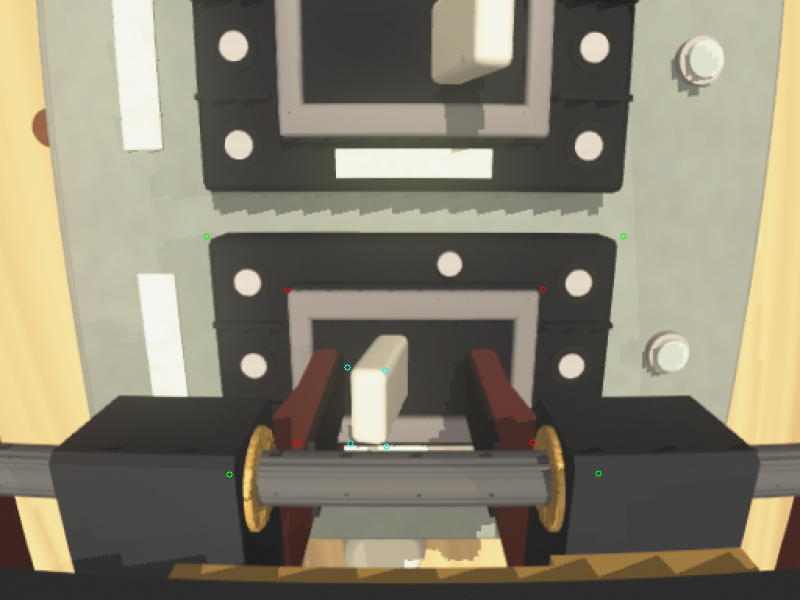

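Emit:
drive_tool(
  fingers=[-0.1,-0.1,-0.1,-0.1,-0.1],
  linear=[
    [0,3,0],
    [0,5,0],
    [0,7,0],
    [0,9,0],
    [0,10,0],
  ],
  twist=[
    [0,0,0],
    [0,0,0],
    [0,0,0],
    [0,0,0],
    [0,0,0],
  ],
)

```text
time_s: 13.52
tcp_pos: [0.5343, -0.0901, 0.1589]
tcp_rot: [2.967, -0.0, 1.452]
force: [-3.7, -0.2, 1.7]
finger_gap: 0.0392
```

```bash
python3 s.py
```

```text
{'t': 13.53, 'u': 6.55, 'n': 62.72, 'y': 0.01, 'fU': -3.31, 'fN': 2.32, 'fY': -0.64, 'gap': 0.0392} |F| 4.09
```

Emit:
drive_tool(
  fingers=[-0.1,-0.1,-0.1,-0.1,-0.1],
  linear=[
    [0,2,0],
    [0,3.5,0],
    [0,5,0],
    [0,6.5,0],
    [0,8,0],
  ],
  twist=[
    [0,0,0],
    [0,0,0],
    [0,0,0],
    [0,0,0],
    [0,0,0],
  ],
)

```text
time_s: 14.15
tcp_pos: [0.5426, -0.0909, 0.1605]
tcp_rot: [2.966, -0.001, 1.452]
force: [-0.6, 0.6, 1.0]
finger_gap: 0.0395
```

```bash
python3 s.py; python3 w.py w6 0.28
```

```text
{'t': 14.15, 'u': 15.12, 'n': 62.79, 'y': 0.17, 'fU': -0.53, 'fN': 1.06, 'fY': 0.54, 'gap': 0.0395} |F| 1.3
{'t': 14.15, 'u': np.float64(15.12), 'n': np.float64(62.79), 'y': np.float64(0.17), 'fU': np.float64(-0.53), 'fN': np.float64(1.06), 'fY': np.float64(0.54), 'gap': 0.0395} [ 0.47  0.32 -0.47  1.98  0.24  0.71 -0.26] (array([ -0.1, -12.1, -87.2]), array([ 0.   , -0.001, -0.   ]))
```

View pics/w6.png

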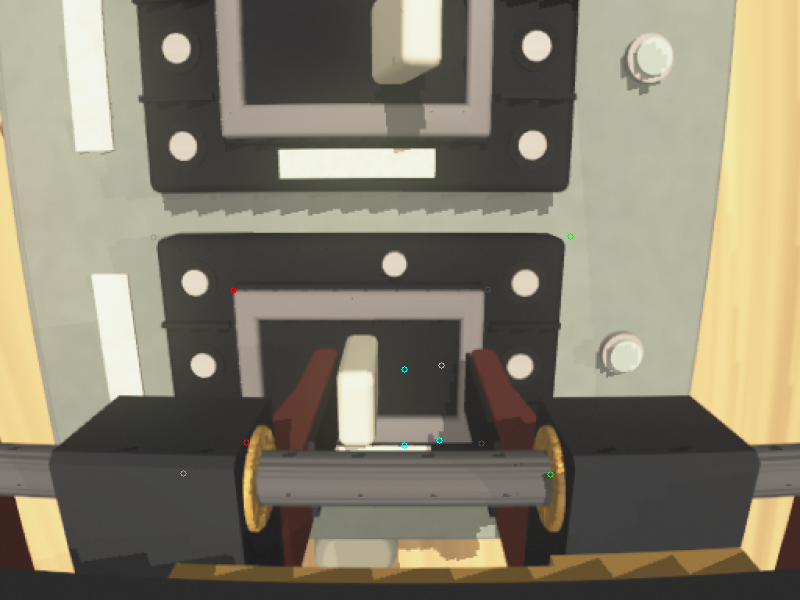

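Emit:
drive_tool(
  fingers=[-0.1,-0.1,-0.1,-0.1,-0.1,-0.1],
  linear=[
    [0,1,0],
    [0,2,0],
    [0,3,0],
    [0,4,0],
    [0,5,0],
    [0,5,0],
  ],
  twist=[
    [0,0,0],
    [0,0,0],
    [0,0,0],
    [0,0,0],
    [0,0,0],
    [0,0,0],
  ],
)

```text
time_s: 14.95
tcp_pos: [0.5474, -0.0915, 0.1613]
tcp_rot: [2.967, -0.001, 1.452]
force: [0.0, -0.2, 0.9]
finger_gap: 0.0392
```

```bash
python3 s.py; python3 w.py w7 0.28
```

```text
{'t': 14.95, 'u': 19.95, 'n': 62.8, 'y': 0.12, 'fU': 0.2, 'fN': 0.88, 'fY': -0.18, 'gap': 0.0392} |F| 0.92
{'t': 14.95, 'u': np.float64(19.95), 'n': np.float64(62.8), 'y': np.float64(0.12), 'fU': np.float64(0.2), 'fN': np.float64(0.88), 'fY': np.float64(-0.18), 'gap': 0.0392} [ 0.46  0.32 -0.47  1.97  0.24  0.72 -0.26] (array([ -0.1, -16.9, -87.2]), array([ 0.   , -0.001, -0.   ]))
```

View pics/w7.png

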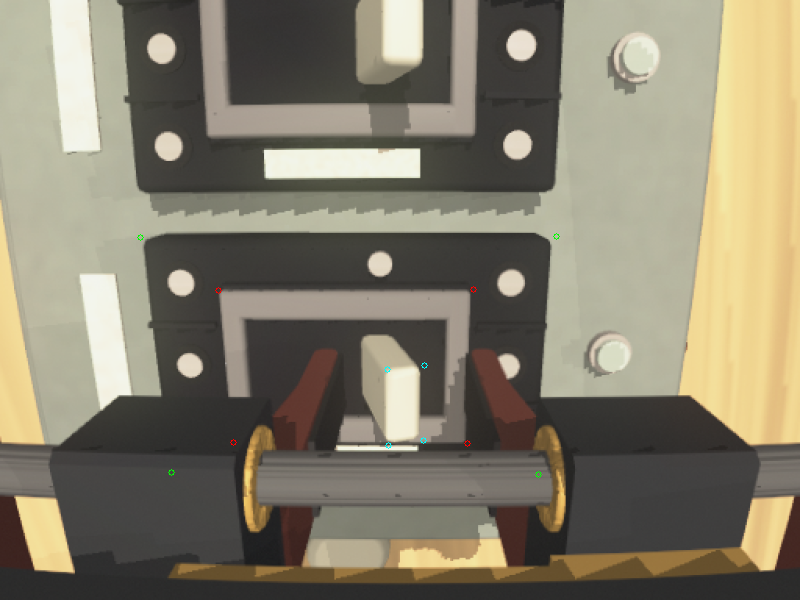

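Handle has snapped over to ON (about +0.28), touching neither finger. I'll retract along the panel normal.

Emit:
drive_tool(
  fingers=[-0.1,-0.1,-0.1,-0.1,-0.1,-0.1,-0.1,-0.1,-0.1],
  linear=[
    [0,0,-8],
    [0,0,-25],
    [0,0,-45],
    [0,0,-70],
    [0,0,-95],
    [0,0,-115],
    [0,0,-120],
    [0,0,-120],
    [0,0,-120],
  ],
  twist=[
    [0,0,0],
    [0,0,0],
    [0,0,0],
    [0,0,0],
    [0,0,0],
    [0,0,0],
    [0,0,0],
    [0,0,0],
    [0,0,0],
  ],
)

```text
time_s: 16.12
tcp_pos: [0.5262, -0.0891, 0.2787]
tcp_rot: [2.968, -0.001, 1.452]
force: [0.5, 0.1, -0.7]
finger_gap: 0.0394
```

```bash
python3 s.py; python3 w.py w8 0.28
python3 - <<'E'
from station import manip
import cv2
im=manip.snapshot("scene"); cv2.imwrite("pics/c_scene.png",cv2.resize(im[110:310,130:400,::-1],(800,593),interpolation=3))
E
```

```text
{'t': 16.12, 'u': 19.38, 'n': 182.15, 'y': 0.03, 'fU': 0.35, 'fN': -0.78, 'fY': 0.2, 'gap': 0.0394} |F| 0.87
{'t': 16.12, 'u': np.float64(19.38), 'n': np.float64(182.15), 'y': np.float64(0.03), 'fU': np.float64(0.35), 'fN': np.float64(-0.78), 'fY': np.float64(0.2), 'gap': 0.0394} [ 0.53  0.16 -0.51  1.87  0.11  0.96 -0.14] (array([ -0.1, -16.3,  32.2]), array([-0.001, -0.001,  0.   ]))
```

View pics/w8.png

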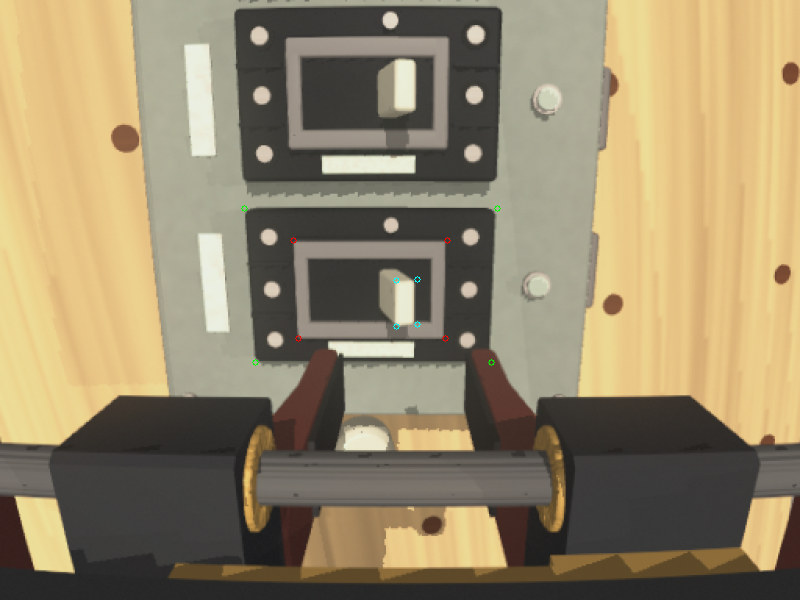

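View pics/c_scene.png

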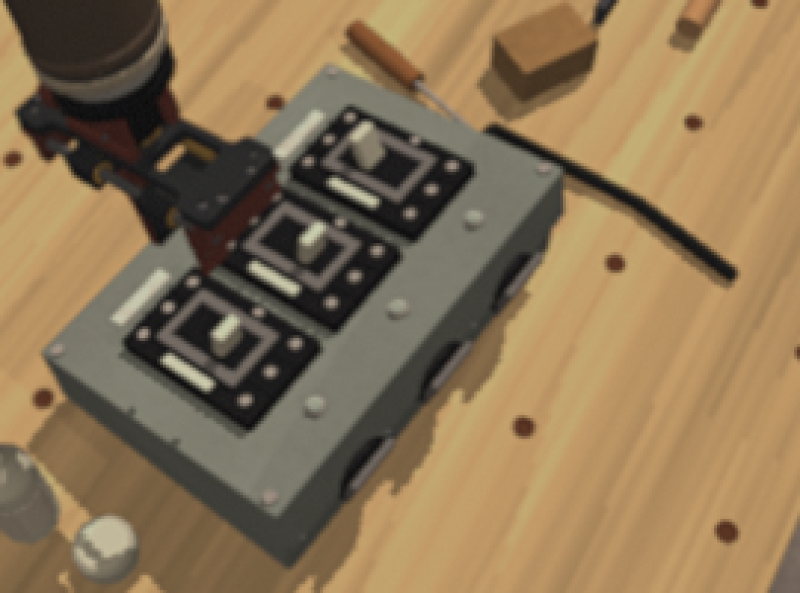

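The tripped handle, at about (228,333) in the scene picture, now leans to ON like the live one at (312,240). The spare at (367,143) is still off, nothing else has moved, and the gripper is clear.

```bash
python3 -c "
from station import manip
print(manip.sign_off())"
```

```text
the job is handed in; nothing more can be done
None
```

The tripped breaker (the right-most from above, next to the glue and wheel) is reset and stays on. The job was handed in at about 16 s of the 48 s allowed.

- **Reset:** I pushed the handle past its off rest with the far finger. The reading climbed to 14.9 N, then fell to 13.4 N as the handle moved about 2 mm. That drop is small, but the handle then came up against the stop.
- **Force on the stop:** I raised the push to 18.1–18.6 N in total, about 18 N square to the handle. The highest reading was 18.6 N, under the 22 N limit. Forces are only read at the end of each move, so a brief peak between readings would not show.
- **Friction:** Part of the load on the stop was friction along the handle. I lowered the tool slightly to relieve it before the final push.
- **Throw to on:** Let go, the handle went back to its off rest. Pushed from there with a reading of about 4 N, it snapped over past the middle to on.
- **Last checks:** After I backed the gripper off 120 mm, the wrist and scene pictures showed the handle at about +0.28 (on). The live breaker was still on and the spare still off. The glue, wheel, driver and screws had not moved, and the force reading was about zero.
- **Disagreement:** The first position fit from the fixed cameras was about 4 mm off the wrist view. I used the wrist view.

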